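Food bank: tip both crates and send the stamped one to dispatch

ROBOT

A 6-joint arm with a two-finger parallel gripper is mounted at the origin on the work surface. World frame = base frame: x ahead of the robot, y to its left, z up, the work surface at z = 0. Lengths are in m, angles in degrees, forces in N, time in s.
With the tool pointing down it reaches from about 0.3 to 0.75 m from the base axis. Payload 8.5 kg.
Tool frame: the origin (TCP) lies at the very end of the fingers, on their centre line; the grasp point (between the pads) lies 19 mm behind it; z points along the fingers, y is the line along which they close (so a half turn about z gives the same grasp; the last joint's range is limited). The gripper opens to 85 mm and grips with 20 to 120 N. Pads are 22 mm wide; open, the fingers measure 114 mm over their backs; the gripper's body (76 mm by 85 mm) begins 54 mm behind the grasp point. The pads swing forward as they close: fully open they stand 13 mm farther back than shut.
Start: joints at [58.826, 21.807, 74.336, -0, 83.858, -12.336], TCP at [0.178, 0.521, 0.231] pointing down, gripper open.
Joint ranges: [-178.18, 178.18], [-50.72, 133.34], [12.68, 142.11], [-81.47, 261.47], [9.98, 163.14], [-165.26, 165.26]. Speed limits (degrees/s): [136.94, 136.94, 180, 180, 180, 180].

INTERFACE

Orientations are given as a 3x3 rotation matrix whose columns are the frame's x, y, z axes.
In Python, from rig import env, optics, spotter gives the robot as it stands.
- The arm moves only by the shell command python3 -m crank 'ROWS' [FORCE]. ROWS is JSON, one flat list of numbers, 5 for each row, row after row: the finger opening in cm, from 0 to 8.54, then the shift along the tool's x, y, z in cm, then the turn about the tool's z in rad. A call has exactly 8 rows; each row shifts and turns the commanded pose from where the row before left it, along the tool's axes as they then stand; what a row does not reach is not made up. A row lasts 1/12 s, in which the tool goes at most 41.7 mm and 7.16 degrees, less where a joint would pass 70% of its speed; a pose out of reach is approached as far as the arm can. A call is refused whole if a number of a shift passes 4.17 or a number of a turn 0.125, either way. A call with a gripper value outside its range is refused whole. The fingers move at their own pace and stop on an object; FORCE is the grip in N (left out, the last holds). Time passes only in rows, so rows that do not move let the fingers close, or fill a call up. It gives the time, the measured TCP pose, the force, the opening and the grip force at its end, in the units of the state.
- env.observe(): the state, without advancing time (a new reading comes with each control period).
- optics.get_image(name): name is "side" or "top" or "wrist"; returns a dict with "color" (384x512x3 uint8, red, green, blue), "intrinsics" (3x3 intrinsics, pixels), "pose" (4x4, takes a point from camera to world coordinates). Camera axes: x right, y up, looking along -z (the intrinsics and any distortion apply to the point x, -y, -z); pixel columns grow to the right and rows downward; lengths in m; the calibration is good to about 2 mm. A picture is of the moment at which its call begins. There is no depth.
- env.close_job(): hands the job in; it is judged then, once.
Trained networks look in a picture, given as the dict that the camera call returned (one of the last four; its "shot" number tells which), for a name from the list of things; names that differ only in an ending like _2 or _b are one class to them, and where a whole thing is asked for, a point or a joint stands for the part that bears it (a point fixed in the world has none). Each returns a list of dicts, best first, with "score" (0 to 1); they miss things now and then, are a little off and sometimes report something else, mostly with a low value. They report only what shows in the picture. A call takes as long as a camera call. They do not tell look-alikes from the thing itself.
- spotter.look_for(picture, query): "at" ([column, row] as shares, 0 to 1, of the picture: columns of its width, rows of its height, amid what is visible of it).
The state is a dict: "time_s": time; "q": joint angles; "qvel": joint speeds; "joint_efforts": joint torques, N m; "position": TCP position; "tool_rot": TCP orientation; "ft_force": force on the tool from outside, world axes, zero at the start; "wrist_torque": the same for the moment, N m; "grip_width": finger opening in m; "gripper_force": force on a finger pad.
Only numpy, scipy, OpenCV 4.12 (cv2) and the standard library are available. Lean on these libraries where they do the work, as an engineer would, in place of code of your own. Each camera call takes 0.05 s, during which the arm holds its last target. There are 200 camera calls.

TASK

One of the two small empty green crates has a red round stamp underneath. With the fingertips, tip each crate over towards the robot so that both lie on their near sides with their undersides showing, then push the stamped one sideways, still lying on its side, until it is wholly between the two yellow tape lines of the dispatch lane. Leave the other crate lying outside the lines, never pick a crate up off the table, and do not disturb the groceries.

Things in the scene. Friction and masses are not known exactly. Their poses are not given: they have to be found in the camera images.
- crate_a: open empty green crate, 90 mm deep (its x), 140 wide (y), 120 tall, walls and floor 4, about 0.3 kg, rubber feet that grip. Stamped; left or right varies. Origin: centre of its underside; z to its open top; its -x wall (near wall) faces the robot within 0.3 rad. Pulled at the inside of its near wall, 80 mm up, towards -x, it tips over the near bottom edge, overbalances at 0.8 rad and lies on its near wall, 90 high
- crate_b: open empty green crate, 90 mm deep (its x), 140 wide (y), 120 tall, walls and floor 4, about 0.3 kg, rubber feet that grip. Plain; left or right varies. Origin: centre of its underside; z to its open top; its -x wall (near wall) faces the robot within 0.3 rad. Pulled at the inside of its near wall, 80 mm up, towards -x, it tips over the near bottom edge, overbalances at 0.8 rad and lies on its near wall, 90 high
- stamp (a point): centre of the stamp, a red disc 64 mm across in the middle of crate_a's underside, out of sight until the crate is tipped
- crate_a_foot (a point): middle of the bottom edge of crate_a's near wall (outer face)
- crate_a_rim (a point): middle of the top edge of crate_a's near wall (outer face)
- crate_b_foot (a point): middle of the bottom edge of crate_b's near wall (outer face)
- crate_b_rim (a point): middle of the top edge of crate_b's near wall (outer face)
- lane: dispatch lane, flat on the table between and in front of the crates: a dull blue strip 500 mm long (its x) and 230 wide (its y), with a yellow tape 20 wide along each long edge, outside the strip. Origin at its centre, at table height; its x points away from the robot within about 0.1 rad. It has no raised edge
- tomato_tin: bystander: standing tin with a terracotta band, 74 mm across, 110 tall; origin at the centre of its underside
- bean_tin: bystander: standing tin with a blue band, 74 mm across, 110 tall; origin at the centre of its underside
- jam_jar: bystander: standing jar with a brass-coloured cap, 68 mm across, 100 tall; origin at the centre of its underside
- tea_box: bystander: orange carton, 130 x 75 mm (its x, y), 85 tall; origin at the centre of its underside
- squash_bottle: bystander: standing amber bottle with a blue cap, 72 mm across, 210 tall; origin at the centre of its underside
- cracker_box: bystander: yellow carton, 140 x 60 mm (its x, y), 120 tall; origin at the centre of its underside
Things that resemble listed ones, but are neither listed nor needed, are in the scene too. Leave any brown or grey look-alike of the crate_b alone. Leave any white look-alike of the crate_a alone.

How it is judged (in metres and radians):
On the way, in this order (a step that is already met when the one before it is completed fails the run):
1. both crates lie tipped on their near sides at the same time (angle between each of crate_a, crate_b's own z axis and vertical above 1.35 rad and height (world z) of each of crate_a_foot, crate_a_rim, crate_b_foot, crate_b_rim below 0.03 m), for 0.3 s.
2. the stamped crate is between the tape lines (y of crate_a_foot in the frame of lane between -0.055 and 0.055 m and y of crate_a_rim in the frame of lane between -0.055 and 0.055 m and x of crate_a_foot in the frame of lane between -0.25 and 0.25 m and x of crate_a_rim in the frame of lane between -0.25 and 0.25 m), for 0.2 s.
At the end, for the whole second after the job is handed in: both crates lie at rest on their near sides; the stamped one between the lines (middles of its near wall's top and bottom edges within 55 mm of the lane's centre line: an end may stand 10 mm onto a tape), within the lane's length; the other with those points over 150 mm from that line (all of step 1 and all of step 2 and (y of each of crate_b_foot, crate_b_rim in the frame of lane above 0.15 m or y of each of crate_b_foot, crate_b_rim in the frame of lane below -0.15 m) and linear speed of each of crate_a, crate_b below 0.02 m/s); the robot touches nothing.
It fails at once if a crate is picked up (its near bottom edge leaves the table by 30 mm) (height (world z) of any of crate_a_foot, crate_b_foot above 0.03 m).
It fails at once if a grocery is pushed over 40 mm or knocked over (distance of any of tomato_tin, bean_tin, jam_jar, tea_box, squash_bottle, cracker_box from where it was at the start of the episode above 0.04 m or angle between any of tomato_tin, bean_tin, jam_jar, tea_box, squash_bottle, cracker_box's own z axis and vertical above 0.4 rad).
It also fails if it takes over 64 s, if anything falls off the work surface, if the arm or the gripper's body presses on something with over 40 N, if the wrist force passes 120 N, or if a joint passes its speed limit or range.

## Working session

There is one attempt and no reset: what is moved stays moved. The work goes in short steps, Python scripts to look and compute and a shell command to move; the robot and the scene stay as the last step left them, time stands still between calls to the robot, and variables do not carry over. Pictures are saved under pics/ and viewed, at most 13 in all, crops included, and the job is handed in when it is done.

```bash
mkdir -p pics; ls; cat > h.py <<'E'
import numpy as np, cv2
from rig import env, optics, spotter
def ray(im,u,v):
    K=np.array(im["intrinsics"]);P=np.array(im["pose"])
    d=np.array([(u-K[0,2])/K[0,0],-(v-K[1,2])/K[1,1],-1.]);return P[:3,3],P[:3,:3]@d
def onz(im,u,v,z):
    o,d=ray(im,u,v);return o+d*(z-o[2])/d[2]
def proj(im,p):
    K=np.array(im["intrinsics"]);P=np.array(im["pose"])
    c=P[:3,:3].T@(np.array(p)-P[:3,3]);return np.array([K[0,0]*c[0]/-c[2]+K[0,2],K[1,1]*-c[1]/-c[2]+K[1,2]])
def tri(im1,p1,im2,p2):
    A=np.zeros((3,3));b=np.zeros(3)
    for im,p in((im1,p1),(im2,p2)):
        o,d=ray(im,*p);d/=np.linalg.norm(d);M=np.eye(3)-np.outer(d,d);A+=M;b+=M@o
    return np.linalg.solve(A,b)
def save(im,name): cv2.imwrite("pics/"+name,im["color"][:,:,::-1])
E
python3 - <<'E'
from h import *
np.set_printoptions(precision=3,suppress=True)
t=optics.get_image("top");s=optics.get_image("side")
cv2.imwrite("pics/a.png",np.vstack([t["color"],s["color"]])[:,:,::-1][:, :].copy()[:768]) if 0 else (save(t,"t0.png"),save(s,"s0.png"))
for im in(t,s):
    print(im["pose"],im["intrinsics"],im.keys())
    for q in["crate_a","crate_a_foot","crate_a_rim","lane","tomato_tin","bean_tin","jam_jar","tea_box","squash_bottle","cracker_box"]:
        print(q,[(round(r["score"],2),[round(r["at"][0]*512),round(r["at"][1]*384)]) for r in spotter.look_for(im,q)])
print(env.observe())
E
```

```text
pics
[[-0.023  0.985 -0.173  0.279]
 [-1.    -0.023  0.001 -0.   ]
 [-0.003  0.172  0.985  1.456]
 [ 0.     0.     0.     1.   ]] [[360.351   0.    249.537]
 [  0.    360.351 189.214]
 [  0.      0.      1.   ]] dict_keys(['color', 'intrinsics', 'pose', 'shot'])
crate_a [(0.91, [158, 260]), (0.9, [137, 144]), (0.81, [295, 161]), (0.69, [169, 187]), (0.65, [367, 137])]
crate_a_foot [(0.66, [364, 139]), (0.57, [296, 167])]
crate_a_rim [(0.78, [292, 165]), (0.67, [360, 138])]
lane []
tomato_tin [(0.86, [241, 144])]
bean_tin [(0.89, [201, 139])]
jam_jar [(0.8, [308, 136]), (0.64, [116, 227])]
tea_box [(0.78, [118, 226])]
squash_bottle [(0.87, [389, 178])]
cracker_box [(0.64, [114, 187])]
[[ 0.964  0.197 -0.179  0.259]
 [-0.266  0.741 -0.617 -0.858]
 [ 0.011  0.642  0.766  1.183]
 [ 0.     0.     0.     1.   ]] [[364.686   0.    253.12 ]
 [  0.    364.686 191.301]
 [  0.      0.      1.   ]] dict_keys(['color', 'intrinsics', 'pose', 'shot'])
crate_a [(0.97, [297, 230]), (0.87, [175, 154]), (0.85, [355, 293]), (0.74, [245, 147]), (0.55, [272, 122])]
crate_a_foot [(0.96, [295, 231]), (0.69,
[... 195 characters left out ...]
1, 236]), (0.47, [322, 330])]
tea_box [(0.81, [197, 124]), (0.7, [242, 149])]
squash_bottle [(0.67, [319, 331])]
cracker_box [(0.84, [230, 114]), (0.48, [294, 232])]
{'time_s': 1.1, 'q': array([ 58.827,  21.807,  74.336,   0.001,  83.859, -12.336]), 'qvel': array([ 0.009, -0.066,  0.016, -0.01 ,  0.012,  0.074]), 'joint_efforts': array([ -0.001, -44.833, -23.146,  -0.   ,   0.001,   0.   ]), 'position': array([0.178, 0.521, 0.231]), 'tool_rot': array([[-0.946,  0.323, -0.   ],
       [ 0.323,  0.946, -0.   ],
       [ 0.   , -0.   , -1.   ]]), 'ft_force': array([-0.394, -0.347,  0.376]), 'wrist_torque': array([-0.045,  0.006,  0.029]), 'gripper_force': 0.0, 'grip_width': 0.08565438211183989}
```

```bash
python3 -c "
import cv2
for n in('t0','s0'):
    cv2.imwrite(f'pics/{n}b.png',cv2.resize(cv2.imread(f'pics/{n}.png'),(800,600),interpolation=cv2.INTER_CUBIC))"
```

```text
(no output)
```

View pics/t0b.png

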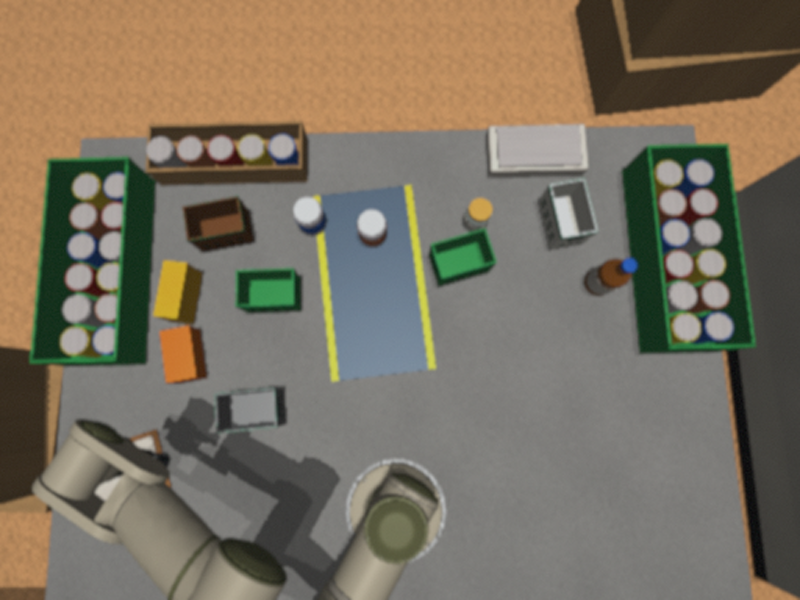

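View pics/s0b.png

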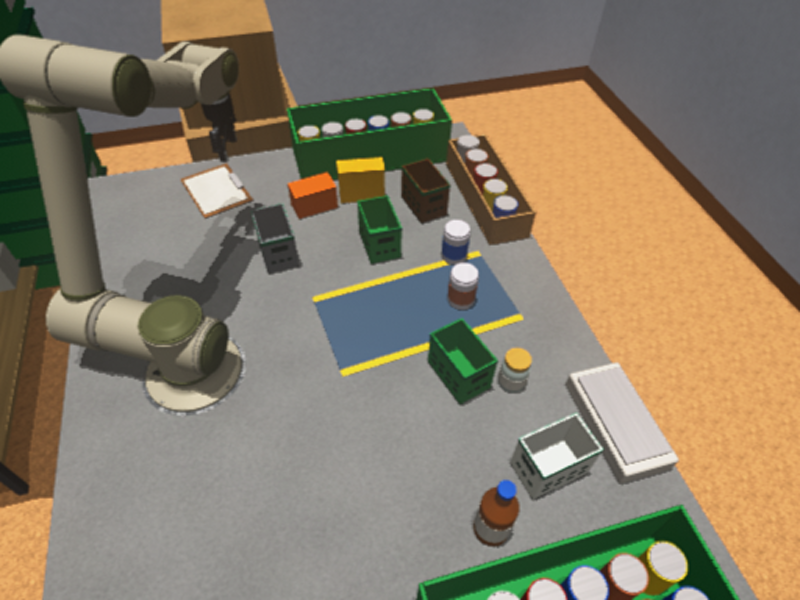

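The green crates are at top-view (800-scale) pixels (267,290) on the left and (462,256) on the right. The look-alikes are brown (218,222), grey (252,408) and white (570,212), plus big green bins at the table's edges. I choose the two small green ones. Next I'll fit their poses from both views, and get the lane and groceries.

```bash
cat > fit.py <<'E'
from h import *
from scipy.optimize import minimize
def gmask(im):
    h=cv2.cvtColor(im["color"],cv2.COLOR_RGB2HSV);m=((h[...,0]>50)&(h[...,0]<80)&(h[...,1]>110)&(h[...,2]>35)).astype(np.uint8)
    return m
def comp(im,p,r=60):
    m=gmask(im);m=cv2.morphologyEx(m,cv2.MORPH_CLOSE,np.ones((5,5)))
    n,l,st,c=cv2.connectedComponentsWithStats(m)
    ok=[i for i in range(1,n) if st[i,4]>200];i=min(ok,key=lambda i:np.linalg.norm(c[i]-p));
    mm=(l==i).astype(np.uint8);hull=cv2.convexHull(cv2.findNonZero(mm));o=np.zeros_like(mm);cv2.fillConvexPoly(o,hull,1);return o
def verts(p,lying=False):
    x,y,a=p;c,s=np.cos(a),np.sin(a);V=[]
    for i in(-.045,.045):
        for j in(-.07,.07):
            for k in(0,.12):
                q=(i,j,k) if not lying else (-k,j,i+.045)   # lying: origin = underside edge middle (foot)
                V.append((x+c*q[0]-s*q[1],y+s*q[0]+c*q[1],q[2]))
    return V
def fit(views,p0,lying=False):
    def cost(p):
        t=0
        for im,m in views:
            P=np.array([proj(im,v) for v in verts(p,lying)]);o=np.zeros(m.shape,np.uint8)
            cv2.fillConvexPoly(o,cv2.convexHull((P*16).round().astype(np.int32)),1,cv2.LINE_8,4)
            t+=1-(o&m).sum()/max(1,(o|m).sum())
        return t
    best=min((minimize(cost,[p0[0],p0[1],a],method="Nelder-Mead",options=dict(initial_simplex=[[p0[0],p0[1],a],[p0[0]+.03,p0[1],a],[p0[0],p0[1]+.03,a],[p0[0],p0[1],a+.15]])) for a in (p0[2]-.2,p0[2],p0[2]+.2)),key=lambda r:r.fun)
    return best.x,best.fun/len(views)
def lane(im):
    h=cv2.cvtColor(im["color"],cv2.COLOR_RGB2HSV);m=((h[...,0]>24)&(h[...,0]<34)&(h[...,1]>150)&(h[...,2]>120)).astype(np.uint8)
    n,l,st,c=cv2.connectedComponentsWithStats(m)
    r=[]
    for i in range(1,n):
        if st[i,4]<60: continue
        W=np.array([onz(im,u,v,0)[:2] for v,u in zip(*np.where(l==i))],np.float32)
        (cc,sz,an)=cv2.minAreaRect(W);vx,vy,x0,y0=cv2.fitLine(W,cv2.DIST_L2,0,.001,.001).ravel()
        r.append((W.mean(0),sz,np.arctan2(vy,vx),W[:,0].min(),W[:,0].max()))
    return r
E
python3 - <<'E'
from fit import *
np.set_printoptions(precision=3,suppress=True)
t=optics.get_image("top");s=optics.get_image("side")
for n,pt,ps in(("L",(171,186),(243,147)),("R",(296,164),(295,231))):
    vt,vs=(t,comp(t,pt)),(s,comp(s,ps));p0=onz(t,*pt,.06)
    print(n,p0,[m.sum() for _,m in(vt,vs)],fit([vt],[*p0[:2],0]),fit([vs],[*p0[:2],0]),fit([vt,vs],[*p0[:2],0]))
for im in(t,s):
    for r in lane(im):print("lane",*r)
for n,p,q,z in(("tom",(237,143),None,.11),("bean",(197,136),None,.11),("jam",(307,133),None,.1)):print(n,onz(t,*p,z))
print("bottle",onz(t,403,170,.21),"tea top",onz(t,115,225,.085),"cracker top",onz(t,113,183,.12),"tri L",tri(t,(171,186),s,(243,147)))
E
```

```text
L [0.543 0.308 0.06 ] [np.uint64(1034), np.uint64(579)] (array([ 0.544,  0.305, -0.095]), np.float64(0.1383333333333333)) (array([ 0.557,  0.352, -0.065]), np.float64(0.4078674948240165)) (array([ 0.545,  0.308, -0.094]), np.float64(0.28599981578704986))
R [ 0.621 -0.188  0.06 ] [np.uint64(1005), np.uint64(1233)] (array([ 0.618, -0.181,  0.359]), np.float64(0.12760416666666663)) (array([ 0.622, -0.167,  0.169]), np.float64(0.23759305210918114)) (array([ 0.62 , -0.178,  0.276]), np.float64(0.19952006226219304))
lane [ 0.604 -0.078] (0.48859044909477234, 0.013391784392297268) 0.09857158 0.34893563 0.8353092
lane [0.52  0.165] (0.38387176394462585, 0.012846863828599453) 0.09592212 0.3267887 0.7090178
lane [0.508 0.171] (0.39216145873069763, 0.019180623814463615) 0.10176181 0.31923646 0.7098345
lane [ 0.77  -0.055] (0.13935662806034088, 0.01923035830259323) 0.10341135 0.7017149 0.8401249
lane [ 0.46  -0.087] (0.2338748574256897, 0.019521508365869522) 0.10231268 0.34525248 0.5777729
lane [ 0.853 -0.701] (0.0481046587228775, 0.07673701643943787) -0.95206684 0.83374596 0.90022796
tom [0.698 0.044 0.11 ]
bean [0.73  0.199 0.11 ]
jam [ 0.735 -0.231  0.1  ]
bottle [ 0.553 -0.545  0.21 ] tea top [0.393 0.514 0.085] cracker top [0.549 0.515 0.12 ] tri L [0.546 0.309 0.057]
```

```bash
python3 - <<'E'
import re
s=open('fit.py').read()
a=s.index('    h=cv2');b=s.index('    return m\n')
s=s[:a]+"    c=im['color'].astype(float);m=((c[...,1]>1.2*c[...,0])&(c[...,1]>1.15*c[...,2])&(c[...,1]>18)).astype(np.uint8)\n"+s[b:]
open('fit.py','w').write(s)
E
python3 - <<'E'
from fit import *
np.set_printoptions(precision=3,suppress=True)
t=optics.get_image("top");s=optics.get_image("side")
ov={id(t):t["color"].copy(),id(s):s["color"].copy()}
for n,pt,ps in(("L",(171,186),(243,147)),("R",(296,164),(295,231))):
    vt,vs=(t,comp(t,pt)),(s,comp(s,ps));p0=onz(t,*pt,.06)
    b=fit([vt,vs],[*p0[:2],0]);print(n,[m.sum() for _,m in(vt,vs)],fit([vt],[*p0[:2],0]),fit([vs],[*p0[:2],0]),b)
    for im in(t,s):
        P=[proj(im,v) for v in verts(b[0])]
        for i in range(8):
            for j in(1,2,4):
                if not i&j: cv2.line(ov[id(im)],tuple(int(x) for x in P[i].round()),tuple(int(x) for x in P[i|j].round()),(255,0,255),1)
for p in((142,248),(180,248),(142,275)):print("grey rim corners z.12",onz(t,*p,.12))
A=cv2.resize(ov[id(t)][100:280,100:340],(800,600))[:,:,::-1];B=cv2.resize(ov[id(s)][100:280,190:350],(533,600))[:,:,::-1]
cv2.imwrite("pics/ov.png",np.hstack([cv2.resize(A,(420,400)),cv2.resize(B,(356,400))]))
E
```

```text
L [np.uint64(1177), np.uint64(1017)] (array([0.545, 0.305, 0.005]), np.float64(0.028877887788778867)) (array([0.546, 0.312, 0.004]), np.float64(0.01553398058252431)) (array([0.546, 0.306, 0.016]), np.float64(0.04118571285492517))
R [np.uint64(1146), np.uint64(1624)] (array([ 0.62 , -0.183,  0.269]), np.float64(0.021404109589041043)) (array([ 0.621, -0.176,  0.261]), np.float64(0.018170805572380377)) (array([ 0.62 , -0.18 ,  0.292]), np.float64(0.052071830885215165))
grey rim corners z.12 [0.303 0.398 0.12 ]
grey rim corners z.12 [0.3   0.259 0.12 ]
grey rim corners z.12 [0.207 0.395 0.12 ]
```

View pics/ov.png

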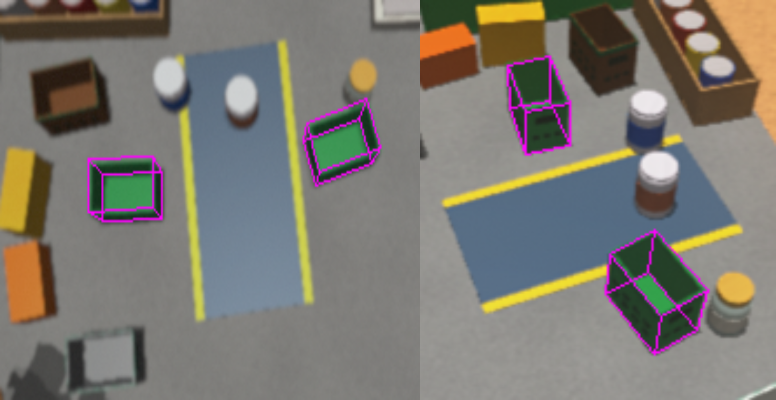

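The overlay matches both crates: left at (0.546, 0.307) with yaw near 0.01, right at (0.620, -0.180) with yaw near 0.27. The lane yaw is 0.10 rad, with its centre line y = 0.0395 + 0.1(x - 0.52). Now I'll move above the left crate.

```bash
python3 -m crank '[0,0,0,0,-0.11, 0,0,0,0,-0.11, 0,0,0,0,-0.11, 0,-3.4,-2.05,0,0, 0,-3.4,-2.05,0,0, 0,-3.4,-2.05,0,0, 0,-3.4,-2.05,0,0, 0,-3.4,-2.05,0,0]'; python3 -m crank '[0,-3.4,-2.05,0,0, 0,-3.4,-2.05,0,0, 0,-3.4,-2.05,0,0, 0,-3.4,-2.05,0,0, 0,-3.4,-2.05,0,0, 0,-1.6,-0.9,0,0, 0,0,0,0,0, 0,0,0,0,0]'
python3 - <<'E'
from fit import *
w=optics.get_image("wrist");cv2.imwrite("pics/w1.png",w["color"][:,:,::-1])
print(env.observe()["tool_rot"],w["pose"])
E
```

```text
time_s: 1.97
position: [0.3491, 0.417, 0.2315]
tool_rot: [[-1.0, -0.001, 0.0], [-0.001, 1.0, 0.0], [-0.0, 0.0, -1.0]]
ft_force: [0.9, 0.4, 0.0]
grip_width: -0.0002
gripper_force: 0.0
time_s: 2.63
position: [0.5342, 0.3064, 0.2308]
tool_rot: [[-1.0, 0.0, -0.001], [0.0, 1.0, -0.0], [0.001, -0.0, -1.0]]
ft_force: [-0.0, 0.5, 0.5]
grip_width: 0.0002
gripper_force: 0.0
[[-9.99999187e-01 -1.10021238e-03 -6.44564400e-04]
 [-1.10029529e-03  9.99999386e-01  1.28294935e-04]
 [ 6.44422852e-04  1.29004042e-04 -9.99999784e-01]] [[ 6.64519826e-04 -9.58911062e-01 -2.83706068e-01  4.61787292e-01]
 [ 9.99999769e-01  5.96349447e-04  3.26653538e-04  3.05999135e-01]
 [-1.44043734e-04 -2.83706220e-01  9.58911237e-01  3.73230390e-01]
 [ 0.00000000e+00  0.00000000e+00  0.00000000e+00  1.00000000e+00]]
```

View pics/w1.png

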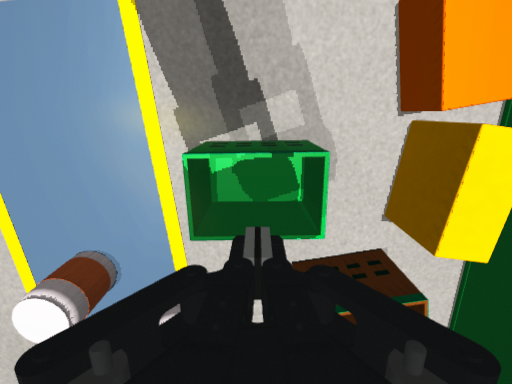

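The crate lies squarely in the wrist view: near rim at row 152 (columns 183–329), far rim at row 240. Next I'll compute the rim corners at z = 0.12.

```bash
python3 - <<'E'
from fit import *
np.set_printoptions(precision=3,suppress=True)
w=optics.get_image("wrist")
for p in((183,153),(329,152),(190,240),(325,239)):print(onz(w,*p,.12))
E
python3 -m crank '[0,0,0,4,0, 0,0,0,4,0, 0,0,0,4,0, 0,0,0,0.8,0, 0,0,0,0,0, 0,0,0,0,0, 0,0,0,0,0, 0,0,0,0,0]'
```

```text
[0.498 0.236 0.12 ]
[0.497 0.375 0.12 ]
[0.589 0.236 0.12 ]
[0.587 0.377 0.12 ]
time_s: 3.4
position: [0.5348, 0.3075, 0.1059]
tool_rot: [[-1.0, -0.002, 0.004], [-0.002, 1.0, 0.001], [-0.004, 0.001, -1.0]]
ft_force: [0.3, 0.4, 1.0]
grip_width: -0.0001
gripper_force: 0.0
```

```bash
python3 -m crank '[0,2.2,0,0,0, 0,1.05,0,0,0, 0,1.05,0,0.1,0, 0,1.05,0,0.15,0, 0,1.05,0,0.2,0, 0,1.0,0,0.35,0, 0,1.05,0,0.45,0, 0,0,0,0,0]'; python3 - <<'E'
from h import *
w=optics.get_image("wrist");s=optics.get_image("side")
cv2.imwrite("pics/m.png",np.hstack([w["color"][:,:,::-1],s["color"][:,:,::-1]])[:, :].copy()[:, 0:1024:1] if 0 else np.hstack([cv2.resize(w["color"],(400,300)),cv2.resize(s["color"][70:220,150:350],(400,300))])[:,:,::-1])
print(env.observe()["position"])
E
```

```text
time_s: 4.07
position: [0.4481, 0.307, 0.0917]
tool_rot: [[-1.0, -0.002, 0.0], [-0.002, 1.0, 0.0], [-0.0, 0.0, -1.0]]
ft_force: [0.7, 0.2, -1.2]
grip_width: 0.0001
gripper_force: 0.0
[0.45007127 0.30714894 0.09206404]
```

View pics/m.png

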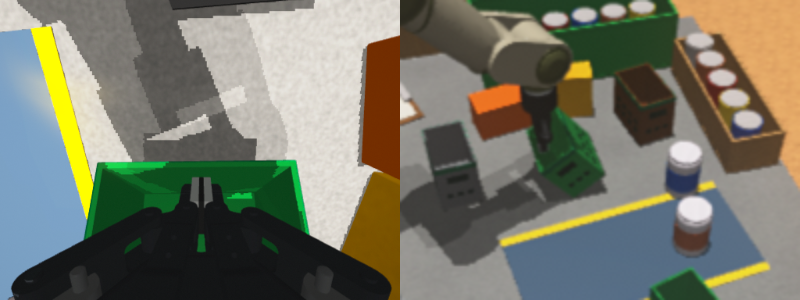

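It is tilting as planned, at about 0.6 rad with the finger on the near wall. I'll continue past overbalance and pull out upward.

```bash
python3 -m crank '[0,0.95,0,0.6,0, 0,0.9,0,0.6,0, 0,0.8,0,0.6,0, 0,0.5,0,-2,0, 0,0,0,-4,0, 0,0,0,-4,0, 0,0,0,-4,0, 0,0,0,0,0]'; python3 - <<'E'
from h import *
w=optics.get_image("wrist");s=optics.get_image("side")
cv2.imwrite("pics/m2.png",np.hstack([cv2.resize(w["color"],(400,300)),cv2.resize(s["color"][70:220,150:350],(400,300))])[:,:,::-1])
E
```

```text
time_s: 4.83
position: [0.4207, 0.3081, 0.2208]
tool_rot: [[-1.0, -0.001, 0.013], [-0.001, 1.0, 0.006], [-0.014, 0.006, -1.0]]
ft_force: [0.6, -0.3, 0.1]
grip_width: 0.0001
gripper_force: 0.0
```

View pics/m2.png

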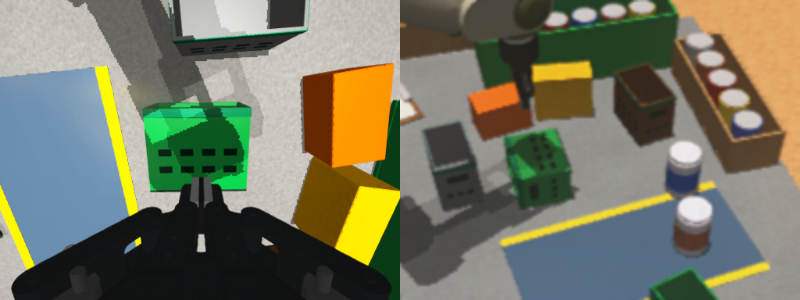

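Left crate is down on its near side. Its underside faces away from the cameras, so the stamp isn't visible yet. Now the right crate.

```bash
python3 -m crank '[0,-1.45,-3.78,0,0, 0,-1.45,-3.78,0,0, 0,-1.45,-3.78,0,0, 0,-1.45,-3.78,0,0, 0,-1.45,-3.78,0,0, 0,-1.45,-3.78,0,0, 0,-1.45,-3.78,0,0, 0,-1.45,-3.78,0,0]'; python3 -m crank '[0,-1.45,-3.78,0,0, 0,-1.45,-3.78,0,0, 0,-1.45,-3.78,0,0, 0,-1.45,-3.78,0,0, 0,-1.45,-3.78,0,0, 0,0,0,0,-0.09, 0,0,0,0,-0.09, 0,0,0,0,-0.09]'; python3 - <<'E'
from fit import *
w=optics.get_image("wrist");s=optics.get_image("side")
save(w,"w2.png")
print(env.observe()["position"],env.observe()["tool_rot"])
b=fit([(s,comp(s,(243,155)))],[.498,.307,0],True);print("L lying",b)
c=fit([(s,comp(s,(295,231)))],[.62,-.18,.27]);print("R",c)
E
```

```text
time_s: 5.6
position: [0.5342, 0.0024, 0.2113]
tool_rot: [[-1.0, -0.001, -0.003], [-0.001, 1.0, 0.001], [0.003, 0.001, -1.0]]
ft_force: [-0.1, 0.1, -0.3]
grip_width: -0.0
gripper_force: 0.0
time_s: 6.27
position: [0.6066, -0.1852, 0.2103]
tool_rot: [[-0.963, -0.271, -0.003], [-0.271, 0.963, 0.002], [0.003, 0.003, -1.0]]
ft_force: [0.3, 0.9, 0.4]
grip_width: 0.0
gripper_force: 0.0
[ 0.60661984 -0.18458654  0.21085235] [[-0.96334029 -0.26826797 -0.00278953]
 [-0.26827258  0.96334198  0.00142929]
 [ 0.00230384  0.00212525 -0.99999509]]
L lying (array([ 0.49410472,  0.3077706 , -0.01284867]), np.float64(0.10360360360360366))
R (array([ 0.61921994, -0.17716409,  0.27851347]), np.float64(0.02838164251207731))
```

View pics/w2.png

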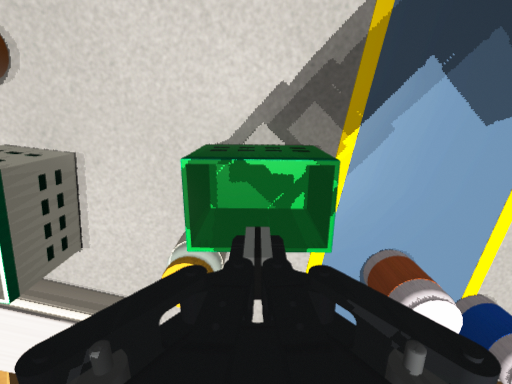

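Crate is square in view: near rim row 160 (columns 181–339), far rim row 250. The jar stands just behind, at (195,260).

```bash
python3 - <<'E'
from fit import *
np.set_printoptions(precision=4,suppress=True)
w=optics.get_image("wrist");o=env.observe();R=np.array(o["tool_rot"]);
for p in((181,160),(339,160),(188,250),(332,249)):
    q=onz(w,*p,.12);print(q,100*(R.T@(q-o["position"])))
E
```

```text
[ 0.593  -0.2583  0.12  ] [ 3.2613 -6.7777  9.1187]
[ 0.5558 -0.1243  0.12  ] [3.2927 7.132  9.1431]
[ 0.6781 -0.2349  0.12  ] [-5.5586 -6.7849  9.1021]
[ 0.6396 -0.1002  0.12  ] [-5.4305  7.2277  9.1268]
```

```bash
python3 -m crank '[0,0,0.2,4,0, 0,0,0,4,0, 0,0,0,2.7,0, 0,0,0,0,0, 0,0,0,0,0, 0,0,0,0,0, 0,0,0,0,0, 0,0,0,0,0]'; python3 -m crank '[0,1.8,0,0,0, 0,1.05,0,0,0, 0,1.05,0,0.1,0, 0,1.05,0,0.15,0, 0,1.05,0,0.2,0, 0,1.0,0,0.35,0, 0,1.05,0,0.45,0, 0,0,0,0,0]'; python3 - <<'E'
from fit import *
w=optics.get_image("wrist");o=env.observe();m=gmask(w)
ys,xs=np.where(m[:, 150:370]);print(o["position"],o["ft_force"],"green rows",ys.min(),"cols",xs.min()+150,xs.max()+150)
E
```

```text
time_s: 7.08
position: [0.6071, -0.1828, 0.1078]
tool_rot: [[-0.964, -0.268, 0.003], [-0.268, 0.964, -0.002], [-0.003, -0.002, -1.0]]
ft_force: [-0.1, -0.3, 0.3]
grip_width: 0.0001
gripper_force: 0.0
time_s: 7.75
position: [0.5278, -0.2043, 0.0938]
tool_rot: [[-0.964, -0.267, -0.0], [-0.267, 0.964, -0.0], [0.0, -0.0, -1.0]]
ft_force: [0.4, 0.3, 0.6]
grip_width: -0.0002
gripper_force: 0.0
[ 0.52870594 -0.20430992  0.09419434] [-0.03556678  0.06321848 -0.21681209] green rows 207 cols 150 369
```

```bash
python3 -m crank '[0,0.95,0,0.7,0, 0,0.9,0,0.65,0, 0,0.8,0,0.65,0, 0,0.5,0,-2,0, 0,0,0,-4,0, 0,0,0,-4,0, 0,0,0,-4,0, 0,0,0,0,0]'; python3 - <<'E'
from fit import *
w=optics.get_image("wrist");s=optics.get_image("side");t=optics.get_image("top")
cv2.imwrite("pics/m3.png",np.vstack([np.hstack([cv2.resize(w["color"],(400,300)),cv2.resize(s["color"][100:280,180:420],(400,300))]),np.hstack([cv2.resize(t["color"][100:280,100:340],(400,300))]*2)])[:,:,::-1])
print(env.observe()["q"])
E
```

```text
time_s: 8.47
position: [0.5014, -0.2138, 0.2221]
tool_rot: [[-0.963, -0.268, 0.013], [-0.268, 0.963, -0.009], [-0.01, -0.012, -1.0]]
ft_force: [-0.1, -0.1, 1.0]
grip_width: -0.0001
gripper_force: 0.0
[-3.55671351e+01  2.17530536e+01  7.74301382e+01  4.34172737e-03
  8.07433367e+01 -1.41117940e+02]
```

View pics/m3.png

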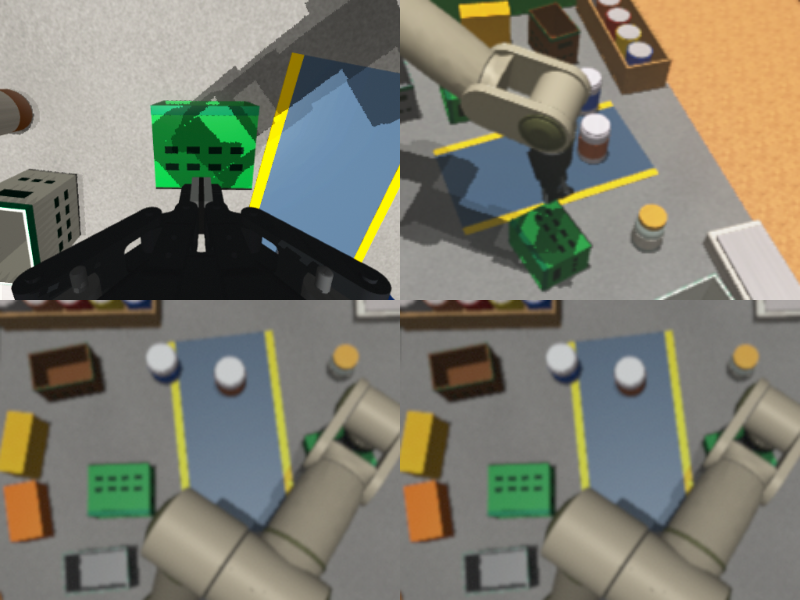

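Both crates lie on their near sides. Now I'll move beyond the right crate and turn the wrist camera round to see its underside.

```bash
python3 -m crank '[0,-4,0,0,0, 0,-4,0,0,0, 0,-3,0,0,0, 0,0,0,0,0.122, 0,0,0,0,0.122, 0,0,0,0,0.122, 0,0,0,0,0.122, 0,0,0,0,0.122]'>/dev/null; python3 -m crank '[0,0,0,0,0.122, 0,0,0,0,0.122, 0,0,0,0,0.122, 0,0,0,0,0.122, 0,0,0,0,0.122, 0,0,0,0,0.122, 0,0,0,0,0.122, 0,0,0,0,0.122]' >/dev/null;python3 -m crank '[0,0,0,0,0.122, 0,0,0,0,0.122, 0,0,0,0,0.122, 0,0,0,0,0.122, 0,0,0,0,0.122, 0,0,0,0,0.122, 0,0,0,0,0.122, 0,0,0,0,0.122]'; python3 - <<'E'
from fit import *
w=optics.get_image("wrist");save(w,"w3.png")
for i in(spotter.look_for(w,"stamp")):print(i["score"],i["at"])
h=w["color"].astype(int);m=(h[...,0]>110)&(h[...,1]<70)&(h[...,2]<70);print("red px",m.sum(),np.argwhere(m).mean(0) if m.any() else 0)
E
```

```text
time_s: 10.62
position: [0.6043, -0.1826, 0.2116]
tool_rot: [[0.664, 0.748, -0.003], [0.748, -0.664, 0.001], [-0.001, -0.003, -1.0]]
ft_force: [-0.0, 0.2, -0.6]
grip_width: 0.0001
gripper_force: 0.0
0.93 [0.3889, 0.5802]
0.73 [0.9088, 0.7039]
red px 0 0
```

View pics/w3.png

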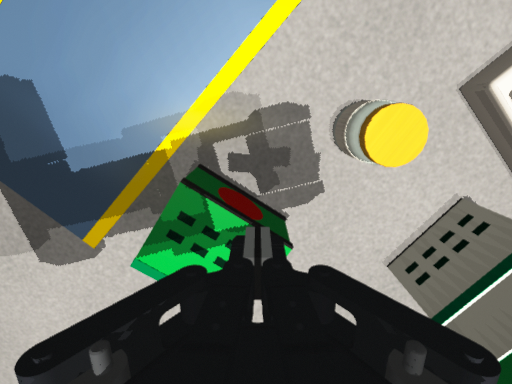

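The red stamp shows at (240,205) on the right crate's underside, so the right crate is crate_a. Next I'll stage at its -y end, turn to push squarely along its y axis with two open fingers, and look.

```bash
python3 -m crank '[5.5,-3.53,1.3,0,0, 5.5,-3.53,1.3,0,0, 5.5,-3.53,1.3,0,0, 5.5,-3.53,1.3,0,0, 5.5,0,0,0,-0.124, 5.5,0,0,0,-0.124, 5.5,0,0,0,-0.124, 5.5,0,0,0,-0.124]' >/dev/null; python3 -m crank '[5.5,0,0,0,-0.124, 5.5,0,0,0,-0.124, 5.5,0,0,0,-0.124, 5.5,0,0,0,-0.124, 5.5,0,0,0,0, 5.5,0,0,0,0, 5.5,0,0,0,0, 5.5,0,0,0,0]'; python3 - <<'E'
from fit import *
np.set_printoptions(precision=4,suppress=True)
w=optics.get_image("wrist");s=optics.get_image("side");save(w,"w4.png");t=optics.get_image("top")
print(w["pose"])
b=fit([(s,comp(s,(290,240)))],[.574,-.191,.27],True);print("R lying",b)
b=fit([(t,comp(t,(171,190)))],[.498,.307,0],True);print("L lying",b)
for p in((349,150),(358,157),(381,152)):print("white foot",onz(t,*p,0))
E
```

```text
time_s: 12.05
position: [0.5505, -0.3233, 0.2131]
tool_rot: [[-0.267, 0.964, -0.0], [0.964, 0.267, 0.0], [0.0, -0.0, -1.0]]
ft_force: [-0.7, -0.5, -0.1]
grip_width: 0.0554
gripper_force: 0.0
[[ 0.9637 -0.2563 -0.0751  0.5311]
 [ 0.267   0.9237  0.2747 -0.2539]
 [-0.0011 -0.2848  0.9586  0.3554]
 [ 0.      0.      0.      1.    ]]
R lying (array([ 0.5689, -0.1903,  0.2677]), np.float64(0.020674646354733373))
L lying (array([0.4923, 0.3058, 0.0276]), np.float64(0.013005780346820761))
white foot [ 0.6904 -0.4201  0.    ]
white foot [ 0.6594 -0.4554  0.    ]
white foot [ 0.6786 -0.5528  0.    ]
```

View pics/w4.png

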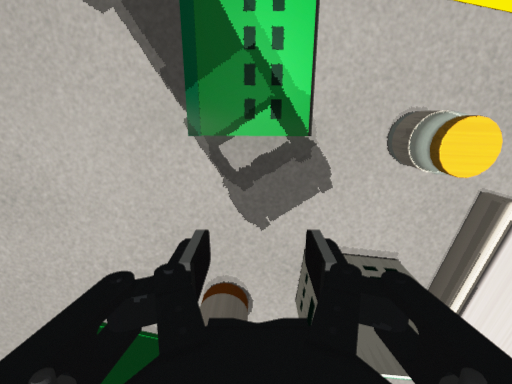

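Crate end edge is at row 135 (columns 187–312), slightly left of the tool's centre line. The white crate at (350,270) stays clear. Descend with a -0.7 cm y correction and approach.

```bash
python3 -m crank '[5.5,0,-0.7,4,0, 5.5,0,0,4,0, 5.5,0,0,4,0, 5.5,0,0,4,0, 5.5,0,0,2.2,0, 5.5,1.5,0,0,0, 5.5,1.5,0,0,0, 5.5,0,0,0,0]'; python3 -m crank '[5.5,1,0,0,0, 5.5,1.2,0,0,0, 5.5,1.4,0,0,0, 5.5,1.4,0,0,0, 5.5,1.4,0,0,0, 5.5,1.4,0,0,0, 5.5,1.2,0,0,0, 5.5,0.5,0,0,0]'; python3 - <<'E'
from fit import *
s=optics.get_image("side")
b=fit([(s,comp(s,(285,220)))],[.545,-.11,.27],True);print("R lying",b)
E
```

```text
time_s: 12.87
position: [0.535, -0.2942, 0.0307]
tool_rot: [[-0.269, 0.963, -0.002], [0.963, 0.269, 0.002], [0.002, -0.001, -1.0]]
ft_force: [0.6, 0.6, -0.3]
grip_width: 0.055
gripper_force: 0.0
time_s: 13.53
position: [0.51, -0.2039, 0.0317]
tool_rot: [[-0.269, 0.963, 0.0], [0.963, 0.269, -0.0], [-0.0, 0.0, -1.0]]
ft_force: [0.7, -1.1, 0.2]
grip_width: 0.0548
gripper_force: 0.0
R lying (array([ 0.54289865, -0.11180559,  0.20176467]), np.float64(0.514540059347181))
```

```bash
python3 -m crank '[5.5,1,0,0,0, 5.5,1.4,0,0,0, 5.5,1.4,0,0,0, 5.5,1.4,0,0,0, 5.5,1.4,0,0,0, 5.5,1.4,0,0,0, 5.5,1.4,0,0,0, 5.5,0.6,0,0,0]'; python3 -m crank '[5.5,1,0,0,0, 5.5,1.4,0,0,0, 5.5,1.4,0,0,0, 5.5,1.2,0,0,0, 5.5,0.8,0,0,0, 5.5,0.4,0,0,0, 5.5,0,0,0,0, 5.5,0,0,0,0]'; python3 -m crank '[5.5,-3,0,0,0, 5.5,-3,0,0,0, 5.5,-3,0,0,0, 5.5,0,0,-4,0, 5.5,0,0,-4,0, 5.5,-4,0,-1,0, 5.5,-4,0,0,0, 5.5,-4,0,0,0]';  python3 -m crank '[5.5,-4,0,0,0, 5.5,-4,0,0,0, 5.5,-4,0,0,0, 5.5,0,0,0,0, 5.5,0,0,0,0, 5.5,0,0,0,0, 5.5,0,0,0,0, 5.5,0,0,0,0]'; python3 - <<'E'
from fit import *
np.set_printoptions(precision=4,suppress=True)
s=optics.get_image("side");t=optics.get_image("top")
for n,pt,ps,p0 in(("L",(171,190),(243,155),(.494,.306,0)),("R",(235,203),(262,205),(.503,.048,.27))):
    for im,p in((t,pt),(s,ps)):
        b,c=fit([(im,comp(im,p))],p0,True)
        R=np.array([b[0]-.12*np.cos(b[2]),b[1]-.12*np.sin(b[2])])
        ly=lambda q:(q[1]-.0395-.1*(q[0]-.52))*.995
        print(n,b,c,"lane y foot,rim",ly(b),ly(R),"lane x",b[0]-.585,R[0]-.585)
cv2.imwrite("pics/f.png",np.hstack([cv2.resize(t["color"][100:280,100:340],(400,300)),cv2.resize(s["color"][100:280,150:390],(400,300))])[:,:,::-1])
E
```

```text
time_s: 14.25
position: [0.4823, -0.1063, 0.0313]
tool_rot: [[-0.27, 0.963, -0.001], [0.963, 0.27, 0.001], [0.001, -0.001, -1.0]]
ft_force: [-0.2, -1.0, -0.9]
grip_width: 0.0546
gripper_force: 0.0
time_s: 14.92
position: [0.4667, -0.0487, 0.0313]
tool_rot: [[-0.269, 0.963, -0.0], [0.963, 0.269, 0.0], [0.0, -0.0, -1.0]]
ft_force: [0.2, -0.6, -0.3]
grip_width: 0.0548
gripper_force: 0.0
time_s: 15.58
position: [0.5235, -0.2532, 0.1227]
tool_rot: [[-0.269, 0.963, 0.002], [0.963, 0.269, -0.001], [-0.002, 0.002, -1.0]]
ft_force: [0.7, 1.6, -0.6]
grip_width: 0.0552
gripper_force: 0.0
time_s: 16.25
position: [0.5553, -0.3657, 0.1216]
tool_rot: [[-0.27, 0.963, -0.0], [0.963, 0.27, 0.0], [0.0, -0.0, -1.0]]
ft_force: [0.1, -0.1, 0.3]
grip_width: 0.0547
gripper_force: 0.0
L [0.4933 0.3034 0.0033] 0.018867924528301883 lane y foot,rim 0.26522496599913237 0.2767705051047389 lane x -0.09167542250672661 -0.2116747678581179
L [ 0.494  0.306 -0.2  ] 1.0 lane y foot,rim 0.2677545 0.30317761303635476 lane x -0.09099999999999997 -0.20860798934094893
R [0.5013 0.0704 0.4453] 0.4476190476190476 lane y foot,rim 0.03260473980369889 -0.008046703436975404 lane x -0.08370499069193538 -0.19200365179715412
R [ 0.4897  0.026  -0.0135] 0.41147308781869685 lane y foot,rim -0.010467255671542346 0.003087398708551095 lane x -0.0953009556334507 -0.2152899678636221
```

View pics/f.png

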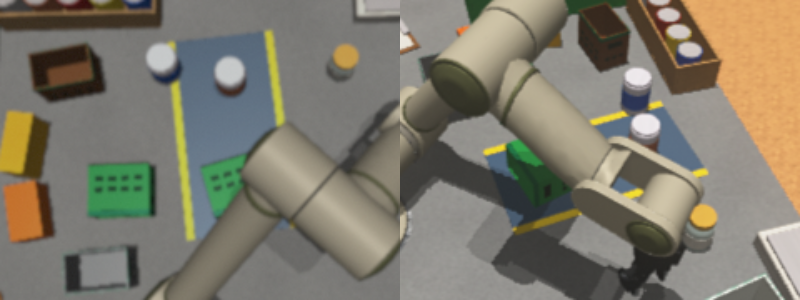

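The crate seems to lie across the lane but the arm hides part of it. Move the arm aside for a clean check.

```bash
python3 -m crank '[5.5,0,0,-4,0, 5.5,0,0,-4,0, 5.5,0,-4,0,0, 5.5,0,-4,0,0, 5.5,0,-4,0,0, 5.5,0,-4,0,0, 5.5,0,-4,0,0, 5.5,0,-4,0,0]' >/dev/null; python3 -m crank '[5.5,-1,-4,0,0, 5.5,-1,-4,0,0, 5.5,-1,-4,0,0, 5.5,-1,-2,0,0, 5.5,0,0,0,0, 5.5,0,0,0,0, 5.5,0,0,0,0, 5.5,0,0,0,0]'; python3 - <<'E'
from fit import *
np.set_printoptions(precision=4,suppress=True)
s=optics.get_image("side");t=optics.get_image("top")
for n,pt,ps,p0 in(("L",(171,190),(243,155),(.494,.306,0)),("R",(235,207),(235,203),(.503,.048,.27))):
    for im,p in((t,pt),(s,ps)):
        b,c=fit([(im,comp(im,p))],p0,True)
        R=np.array([b[0]-.12*np.cos(b[2]),b[1]-.12*np.sin(b[2])])
        ly=lambda q:(q[1]-.0395-.1*(q[0]-.52))*.995
        print(n,b,c,"lane y foot,rim",ly(b),ly(R),"lane x",b[0]-.585,R[0]-.585)
for q,z in(("tomato_tin",.05),("bean_tin",.05),("jam_jar",.05)):print(q,[(round(r["score"],2),[round(r["at"][0]*512),round(r["at"][1]*384)]) for r in spotter.look_for(t,q)])
o=env.observe();print(o["time_s"],o["ft_force"])
E
```

```text
time_s: 17.68
position: [0.2011, -0.5065, 0.2015]
tool_rot: [[-0.27, 0.963, 0.0], [0.963, 0.27, 0.0], [0.0, 0.0, -1.0]]
ft_force: [-1.0, 0.1, 0.5]
grip_width: 0.0549
gripper_force: 0.0
L [0.4924 0.3055 0.0256] 0.014419610670511895 lane y foot,rim 0.2674307626176136 0.2763082297674488 lane x -0.09257240536533529 -0.2125330264825901
L [ 0.4946  0.3076 -0.0181] 0.022502250225022502 lane y foot,rim 0.2692870571625109 0.28339128949508124 lane x -0.09039277591946604 -0.21037302558591536
R [0.4992 0.0476 0.2797] 0.029019607843137285 lane y foot,rim 0.010110758141529968 -0.011380058608604887 lane x -0.08580667302179545 -0.201142042836153
R [0.5012 0.0538 0.258 ] 0.022957461174881844 lane y foot,rim 0.016077244223142433 -0.002842350765256229 lane x -0.08377226228414436 -0.1998005723400615
tomato_tin [(0.89, [238, 146])]
bean_tin [(0.89, [202, 139])]
jam_jar [(0.86, [309, 138]), (0.59, [174, 210])]
17.9333 [-0.8608  0.6295  0.3461]
```

```bash
python3 -c "
from rig import env
print(env.close_job())"
```

```text
the job is handed in; nothing more can be done
None
```

I handed the job in at about 18 s: both crates lie on their near sides. The stamped one was the right-hand crate, and it lies between the tape lines within about 16 mm of the lane's centre line. The plain one is about 270 mm outside, the last check showed the two tins and the jar still in place (tea box, bottle and cracker box not re-measured), and the hand-in call returned no verdict.

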